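# Hang the dip basket on the rinse tank's rail and slide it into its notch

### The arm

A 6-joint arm with a two-finger parallel gripper is mounted at the origin on a cart in front of the work surface, level with it; the furniture and walls round the work are solid. World frame = base frame: x ahead of the robot, y to its left, z up, the work surface at z = 0. Lengths are in mm, angles in rad, forces in N, time in s.
With the tool pointing down it reaches from about 225 to 875 mm from the base axis. Payload 3.4 kg.
Tool frame: the origin (TCP) lies on the front face of the gripper's body, between the roots of the fingers; the fingertips stand 73 mm ahead of it and the grasp point (between the pads) lies 54 mm ahead of it; z points along the fingers, y is the line along which they close (so a half turn about z gives the same grasp; the last joint's range is limited). The gripper opens to 85 mm and grips with 20 to 120 N. Pads are 22 mm wide; open, the fingers measure 114 mm over their backs; the gripper's body (76 mm by 85 mm) begins 54 mm behind the grasp point. The pads swing forward as they close: fully open they stand 13 mm farther back than shut.
Start: joints at [-1.304, 0.276, 1.505, -0, 1.361, -0.121], TCP at [217.438, -532.331, 303.928] pointing down, gripper open.
Joint ranges: [-2.89, 2.89], [-0.75, 2.08], [0.22, 2.7], [-1.18, 4.32], [0.11, 2.71], [-2.7, 2.7]. Speed limits (rad/s): [2.57, 2.57, 3.14, 3.14, 3.14, 3.14].

### API

Orientations are given as a unit quaternion [x, y, z, w].
In Python, from bench import sensors, eyes, env gives the robot as it stands. The module is installed in compiled form; this text tells all that it offers.
- The arm moves only by the tool drive_tool, never from a script. Its argument "commands" is a list of rows, each an object with "translation": the shift along the tool's x, y, z in units of 0.5 m (1.0 is 0.5 m), a list of three; "turn": the turn about the tool's z in units of 45 degrees (1.0 is 45 degrees). A call has exactly 5 rows; each row is the pose to reach, as a shift and turn from the pose commanded when the call began, along the tool's axes at that moment; what a row does not reach only later rows make up. A row lasts 1/8 s, in which the tool goes at most 62.5 mm and 10.7 degrees, less where a joint would pass 70% of its speed; a pose out of reach is approached as far as the arm can. A call with a number of a shift or a turn outside -1 to 1 is refused whole. A call with a gripper value outside its range is refused whole. "grip" is the opening in per cent of the stroke, from 0 (shut) to 100 (fully open), set as the call begins (left out, the last holds). The fingers move at their own pace and stop on an object; "grip_force" is the grip in N (left out, the last holds). Time passes only in rows, so rows that repeat a pose let the fingers close, or fill a call up. It gives the time, the measured TCP pose, the force, the opening and the grip force at its end, in the units of the state.
- sensors.sense(): the state, without advancing time (a new reading comes with each control period).
- eyes.read_camera(name): name is "scene" or "top" or "wrist"; returns (picture, depth): 400x640x3 uint8, red, green, blue; 400x640 float32, mm along the optical axis (not along the pixel's ray), 0 where there is no reading.
- eyes.camera_params(name): a dict with "intrinsics" (3x3 intrinsics, pixels), "k1" (the pictures are not rectified: a ray, as slopes to the right and down, at radius r is drawn at 1 + k1 r^2 times it, then the intrinsics apply), "R" (3x3) and "t" (3): a world point X has camera coordinates R X + t. Camera axes: x right, y down, z forward; pixel columns grow to the right and rows downward; lengths in mm; the calibration is good to about 2 mm. A picture is of the moment at which its call begins: read the wrist's pose just before it. camera_params takes no time and is no camera call; for the wrist camera it gives the pose at the moment of the call.
- env.hand_in(): hands the job in; it is judged then, once.
The state is a dict: "time": time; "joint_positions": joint angles; "joint_velocities": joint speeds; "effort": joint torques, N m; "tool_pos": TCP position; "eef_rot": TCP orientation; "wrist_force": force on the tool from outside, world axes, zero at the start; "ft_torque": the same for the moment, N m; "opening": opening from 0.0 (shut) to 1.0 (fully open); "gripper_force": force on a finger pad.
Only numpy, scipy, OpenCV 4.12 (cv2) and the standard library are available. Lean on these libraries where they do the work, as an engineer would, in place of code of your own. Each camera call takes 0.05 s, during which the arm holds its last target. There are 200 camera calls.

### The job

Hang the small steel dip basket with the two collets in it inside the rinse tank: take it by its orange tab and hook its bent lip over the blue rail on the tank's near wall, at the left end of the rail, well clear of the notch, and let go of it there. Then slide it along the rail to the right, without lifting it, until its lip drops into the notch and it hangs level and free of the tank's floor. Keep the basket upright with the collets in it, and leave the green vial and the screw jar where they are.

Things in the scene. Friction and masses are not known exactly. Their poses are not given: they have to be found in the camera images.
- tank: Open metal rinse tank fixed on the bench, 150 (x) x 260 (y) x 106 mm high, walls and floor 4 mm. Origin: centre of its underside; z up, +x away from the robot, +y to its left; yaw within 0.3 rad. On its near wall (-x side, middle plane x = -73 mm) stands a blue rail, 4 mm thick in that plane, 210 mm long along y, top 120 mm above the bench. The tank is empty.
- wall_top (a point): Middle of the near wall's top under the rail, tank frame (-73, 0, 106) mm, axes as the tank's. The rail has one notch, 50 mm wide, floor 110 mm above the bench. Each time the rail is clamped elsewhere along the wall: the notch's centre lies anywhere from y = -40 to 0 here. No reading gives it: see it or find it by touch. y = +25 to +85 mm is always full-height rail.
- basket: Loose open steel basket, 52 (x) x 68 (y) x 50 mm, walls 3 mm, 0.19 to 0.34 kg, upright on the bench, yaw within 0.5 rad. Origin: centre of its underside; z up. Its back plate (-x side, outer face x = -26 mm) goes on up as a 44 mm wide neck to z = 88 mm with a lip bent to -x and down, and an orange tab above. When hung on the tank its axes point as the tank's.
- lip (a point): Centre of the lip's underside, basket frame (-30.5, 0, 85) mm, axes as the basket's. The lip is 44 mm wide (y), top plate 3 mm thick; its outer leg (x = -38 to -35 mm) reaches down 16 mm from here. The rail goes into the 9 mm channel between leg and back plate. This point is 120 mm above the bench when on the full-height rail, 110 mm in the notch.
- tab (a point): Point in the orange grip tab, basket frame (-27, 0, 112) mm, axes as the basket's. The tab stands on the lip: 8 mm thick (x), 30 mm wide (y), z = 88 to 129 mm in the basket frame. Pushed by it along the rail (1 to 6 N), the basket tips up to 0.25 rad at the notch; pushed on (up to 12 N) it drops level, 10 mm lower, and is stopped by the notch's end (3 mm play each side).
- collet_a: Brass-coloured collet lying in the basket along its y, 20 x 54 x 20 mm; origin at the centre of its underside.
- collet_b: Grey collet lying in the basket beside the other, 20 x 54 x 20 mm; origin at the centre of its underside.
- vial: Bystander: green oil vial with white cap, 25 mm diameter, 67 mm high, standing loose; origin at the centre of its underside.
- jar: Bystander: white screw jar with red lid, 51 mm diameter, 64 mm high, standing loose; origin at the centre of its underside.

How it is judged:
By the outcome, as a careful person would: the job done as asked, in the order asked, and still so for the second after the job is handed in, with the robot touching nothing.
It also fails if it takes over 54 s, if anything falls off the work surface, if the arm or the gripper's body presses on something with over 40 N, if the wrist force passes 120 N, or if a joint passes its speed limit or range.

## Working session

There is one attempt and no reset: what is moved stays moved. The work goes in short steps, Python scripts to look and compute and a tool call to move; the robot and the scene stay as the last step left them, time stands still between calls to the robot, and variables do not carry over. Pictures are saved under pics/ and viewed, at most 10 in all, crops included, and the job is handed in when it is done.

Besides the shell and the picture viewer there is one more tool, called after ">>>" as a command line: name --argument value ..., lists and objects as JSON in quotes. drive_tool: Moves the arm, as the interface text tells. Shifts and turns lie within -1 to 1; 1 stands for 0.5 m of shift or 45 degrees of turn. Its arguments: {"type":"object","properties":{"commands":{"type":"array","items":{"type":"object","properties":{"translation":{"type":"array","items":{"type":"number","minimum":-1,"maximum":1}},"turn":{"type":"number","minimum":-1,"maximum":1}}}},"grip":{"type":"number"},"grip_force":{"type":"number"}},"required":["commands"]}

```bash
mkdir -p pics; python3 - <<'E'
from bench import sensors, eyes
import cv2, numpy as np
s=sensors.sense(); print({k:np.round(v,3) for k,v in s.items()})
ims=[]
for n in ("scene","top"):
    p=eyes.camera_params(n); im,d=eyes.read_camera(n)
    np.savez(f"{n}.npz",im=im,d=d,K=p["intrinsics"],k1=p["k1"],R=p["R"],t=p["t"])
    print(n,p["k1"],np.round(p["intrinsics"],1).tolist(),"cam at",np.round(-np.array(p["R"]).T@p["t"]))
    cv2.imwrite(f"pics/{n}1.png",im[:,:,::-1])
E
```

```text
{'time': np.float64(0.0), 'joint_positions': array([-1.304,  0.277,  1.506, -0.   ,  1.361, -0.121]), 'joint_velocities': array([-0.001, -0.001, -0.   ,  0.001,  0.   ,  0.002]), 'effort': array([ 0.0000e+00, -4.1677e+01, -2.4581e+01,  0.0000e+00,  1.1000e-02,
        0.0000e+00]), 'tool_pos': array([ 217.331, -531.929,  303.035]), 'eef_rot': array([ 0.981,  0.193, -0.   , -0.001]), 'wrist_force': array([-0.31 , -0.794, -0.985]), 'ft_torque': array([0.009, 0.023, 0.015]), 'gripper_force': np.float64(0.0), 'opening': np.float64(1.0)}
scene -0.05633602229356507 [[370.5, 0.0, 322.5], [0.0, 370.5, 197.4], [0.0, 0.0, 1.0]] cam at [ 91. 400. 647.]
top -0.011497804133030984 [[463.7, 0.0, 315.6], [0.0, 463.7, 203.8], [0.0, 0.0, 1.0]] cam at [415. -31. 977.]
```

```bash
sleep 1; ls pics
```

```text
scene1.png
top1.png
```

View pics/scene1.png

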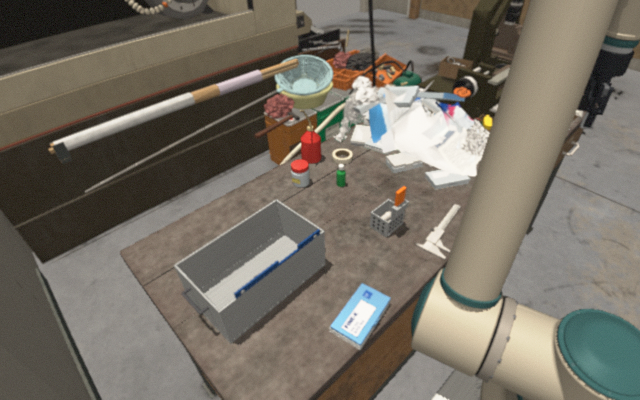

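View pics/top1.png

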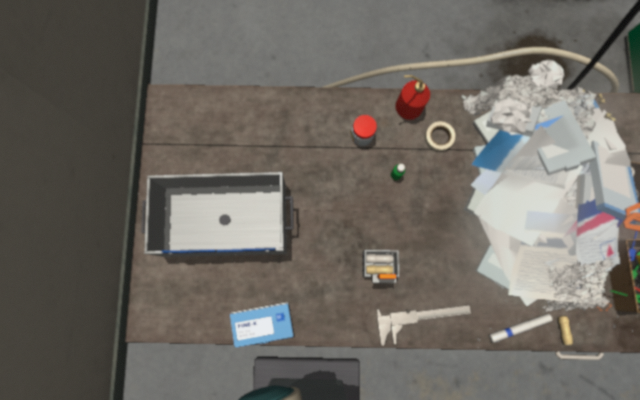

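The scene view shows the tank on the left with its blue rail running from about (236,294) to (322,234). The basket is at (388,215) with its orange tab at (400,195). In the top view the rail runs along row ~250, columns 150–285, and the basket is at (381,265).

```bash
cat > h.py <<'E'
import numpy as np, cv2
def cast(c,px,z):
    """pixels -> world points on plane z; c: dict with K,k1,R,t"""
    px=np.asarray(px,float).reshape(-1,1,2)
    n=cv2.undistortPoints(px,np.array(c["K"],float),np.array([float(c["k1"]),0,0,0])).reshape(-1,2)
    R=np.array(c["R"]);o=-R.T@np.array(c["t"]);d=np.c_[n,np.ones(len(n))]@R
    return o+d*((z-o[2])/d[:,2])[:,None]
def cloud(c,m):
    v,u=np.nonzero(m&(c["d"]>0))
    n=cv2.undistortPoints(np.c_[u,v].astype(float).reshape(-1,1,2),np.array(c["K"],float),np.array([float(c["k1"]),0,0,0])).reshape(-1,2)
    z=c["d"][v,u][:,None]; P=np.c_[n,np.ones(len(n))]*z
    return (P-np.array(c["t"]))@np.array(c["R"]),np.c_[u,v]
def hsv(im): return cv2.cvtColor(im,cv2.COLOR_RGB2HSV)
def mask(im,lo,hi): return cv2.inRange(hsv(im),np.array(lo),np.array(hi))>0
E
python3 - <<'E'
from h import *
for n in ("scene","top"):
    c=np.load(n+".npz"); im=c["im"]
    b=mask(im,(105,110,30),(130,255,255)); o=mask(im,(4,170,120),(16,255,255))
    for nm,m,box in (("rail",b,(140,200,330,310) if n=="scene" else (140,235,300,262)),("tab",o,(380,170,420,230) if n=="scene" else (360,250,410,290))):
        k=np.zeros_like(m);k[box[1]:box[3],box[0]:box[2]]=1;m=m&k
        P,uv=cloud(c,m); print(n,nm,len(P))
        if len(P): print(" px",uv.min(0),uv.max(0)," med",np.median(P,0).round(1),"pct2",np.percentile(P,3,0).round(1),"pct98",np.percentile(P,97,0).round(1))
        if nm=="tab": print(" rect",cv2.minAreaRect(uv.astype(np.float32)))
        if nm=="rail" and len(P):
            vx=cv2.fitLine(P[:,:2].astype(np.float32),cv2.DIST_HUBER,0,.01,.01).ravel();print(" line",vx,"ang of y axis from +y",np.arctan2(vx[0],-vx[1]) )
            # z-max along the line
            s=(P[:,:2]-vx[2:])@vx[:2]
            for a in np.arange(s.min(),s.max(),10):
                q=P[(s>=a)&(s<a+10)]
                if len(q):print("  ",(vx[2:]+vx[:2]*(a+5)).round(),len(q),q[:,2].min().round(),q[:,2].max().round())
s=cv2.imread("pics/scene1.png")[180:350,170:420];t=cv2.imread("pics/top1.png")[160:300,140:420]
cv2.imwrite("pics/crop1.png",cv2.resize(s,None,fx=3,fy=3,interpolation=cv2.INTER_CUBIC))
E
```

```text
scene rail 359
 px [235 230] [318 296]  med [474.8 176.  115.4] pct2 [470.8  61.4 108.5] pct98 [481.1 254.3 121.1]
 line [ 4.7589872e-02 -9.9886698e-01  4.7523691e+02  1.6610039e+02] ang of y axis from +y 0.047607858
   [471. 254.] 23 109.0 121.0
   [472. 244.] 7 116.0 122.0
   [472. 234.] 25 107.0 121.0
   [472. 224.] 24 108.0 121.0
   [473. 214.] 26 109.0 122.0
   [473. 204.] 24 109.0 121.0
   [474. 194.] 22 109.0 121.0
   [474. 184.] 24 109.0 120.0
   [475. 174.] 21 109.0 121.0
   [475. 164.] 17 110.0 121.0
   [476. 154.] 10 109.0 112.0
   [476. 144.] 9 108.0 112.0
   [477. 134.] 9 108.0 111.0
   [477. 124.] 9 107.0 112.0
   [478. 114.] 13 106.0 121.0
   [478. 104.] 20 109.0 122.0
   [479.  94.] 18 109.0 121.0
   [479.  84.] 23 109.0 121.0
   [480.  74.] 16 111.0 121.0
   [480.  64.] 11 117.0 121.0
   [481.  54.] 8 112.0 121.0
scene tab 130
 px [395 186] [405 204]  med [ 432.5 -150.4  117.1] pct2 [ 430.9 -167.1   94.1] pct98 [ 439.  -140.3  130.3]
 rect ((399.69232177734375, 195.03846740722656), (8.040761947631836, 19.415496826171875), 11.309932708740234)
top rail 164
 px [163 249
[... 265 characters left out ...]
2 107.0 123.0
   [469. 219.] 11 105.0 123.0
   [470. 209.] 10 103.0 122.0
   [470. 199.] 5 119.0 124.0
   [471. 189.] 6 119.0 123.0
   [471. 179.] 6 116.0 120.0
   [472. 169.] 9 111.0 124.0
   [472. 159.] 7 108.0 122.0
   [473. 150.] 6 102.0 109.0
   [473. 140.] 8 100.0 112.0
   [474. 130.] 11 98.0 112.0
   [474. 120.] 10 93.0 115.0
   [475. 110.] 5 109.0 118.0
   [475. 100.] 7 112.0 122.0
   [476.  90.] 7 108.0 119.0
   [476.  80.] 10 107.0 123.0
   [477.  70.] 6 106.0 121.0
   [477.  60.] 2 119.0 121.0
   [477.  50.] 2 119.0 122.0
top tab 70
 px [379 274] [395 278]  med [ 432.5 -155.9  129.9] pct2 [ 429.1 -169.5  111.3] pct98 [ 436.1 -142.5  133.5]
 rect ((387.0, 276.0), (4.0, 16.0), 90.0)
```

View pics/crop1.png

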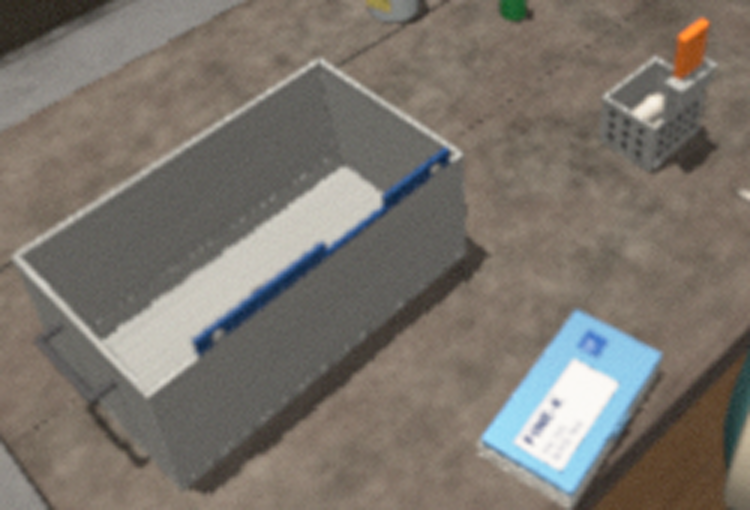

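The crop shows the notch clearly, at about (325–385, 205–250) in crop pixels, which puts it at world y ≈ 115–160. The collets are in the basket and the tab is upright. Next I move above the basket.

>>> drive_tool --commands '[{"translation": [0.11, -0.085, 0], "turn": -0.2}, {"translation": [0.22, -0.17, 0], "turn": -0.4}, {"translation": [0.33, -0.26, 0], "turn": -0.6}, {"translation": [0.43, -0.335, 0], "turn": -0.8}, {"translation": [0.53, -0.415, 0], "turn": -1}]'

```text
time: 0.72
tool_pos: [373.0, -259.1, 303.7]
eef_rot: [0.832, 0.555, 0.0, 0.0]
wrist_force: [1.6, -1.1, -0.4]
opening: 1.0
gripper_force: 0.0
```

```bash
cat >> h.py <<'E'
from scipy.spatial.transform import Rotation as Ro
def go(s,target,yaw):
    """units to drive the tool (pointing down) from state s to TCP target with tool x at yaw"""
    R=Ro.from_quat(s["eef_rot"]).as_matrix(); d=R.T@(np.array(target)-s["tool_pos"])
    y0=np.arctan2(R[1,0],R[0,0]); print("at",np.round(s["tool_pos"],1),"yaw",y0.round(4),"t",round(float(s["time"]),2),"->",np.round(d/500,4),"turn",np.round(-(yaw-y0)/np.radians(45),4),"F",np.round(s["wrist_force"],1))
E
python3 - <<'E'
from h import *
from bench import sensors
go(sensors.sense(),(432,-155,304),np.pi/2)
E
```

```text
at [ 373.  -259.1  303.7] yaw 1.1778 t 0.72 -> [ 0.2376  0.0292 -0.0006] turn -0.5004 F [ 1.6 -1.1 -0.4]
```

>>> drive_tool --commands '[{"translation": [0.08, 0.01, 0], "turn": -0.2}, {"translation": [0.15, 0.02, 0], "turn": -0.4}, {"translation": [0.21, 0.026, 0], "turn": -0.5}, {"translation": [0.235, 0.029, 0], "turn": -0.5}, {"translation": [0.235, 0.029, 0], "turn": -0.5}]'

```text
time: 1.35
tool_pos: [431.3, -158.1, 303.7]
eef_rot: [0.709, 0.705, -0.0, -0.0]
wrist_force: [-0.4, -0.5, -0.4]
opening: 0.999
gripper_force: 0.0
```

```bash
python3 - <<'E'
from h import *
from bench import sensors,eyes
s=sensors.sense(); go(s,(432,-155,304),np.pi/2)
n="wrist";p=eyes.camera_params(n); im,d=eyes.read_camera(n)
np.savez("w1.npz",im=im,d=d,K=p["intrinsics"],k1=p["k1"],R=p["R"],t=p["t"])
c=np.load("w1.npz");print("cam",(-c["R"].T@c["t"]).round(1),c["R"].round(2).tolist())
o=mask(im,(4,170,110),(18,255,255)); P,uv=cloud(c,o); print(len(P),np.percentile(P,[3,50,97],axis=0).round(1),uv.min(0),uv.max(0))
cv2.imwrite("pics/w1.png",im[:,:,::-1])
E
```

```text
at [ 431.3 -158.1  303.7] yaw 1.5662 t 1.35 -> [ 0.0063  0.0013 -0.0006] turn -0.0059 F [-0.4 -0.5 -0.4]
cam [431.8 -75.2 373.4] [[1.0, -0.0, -0.0], [-0.0, -0.95, 0.32], [-0.0, -0.32, -0.95]]
217 [[ 431.7 -168.1  102.1]
 [ 434.4 -154.8  128.5]
 [ 438.1 -140.9  129.8]] [322 179] [329 218]
```

View pics/w1.png

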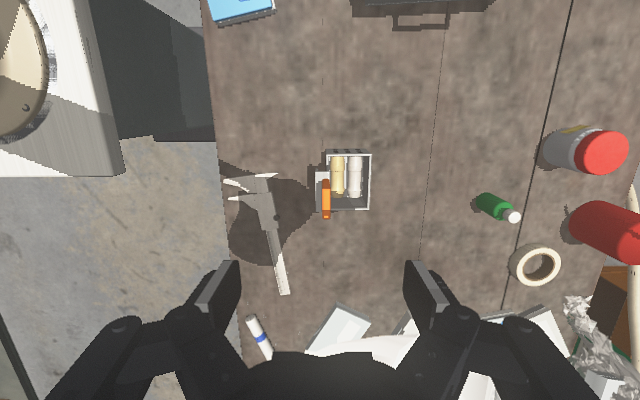

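The wrist view shows the basket at about (348,180), with its orange tab at (326,198) standing nearly along the image's vertical and the fingers closing left/right, along world x. Now I measure the tab's axis and the basket's yaw.

```bash
python3 - <<'E'
from h import *
c=np.load("w1.npz");im=c["im"]
o=mask(im,(4,170,110),(18,255,255)); P,uv=cloud(c,o)
q=P[P[:,2]>124]; 
for r in sorted(set(uv[P[:,2]>124][:,1]))[::2]:
    k=P[(uv[:,1]==r)&(P[:,2]>124)]; print(r,k.mean(0).round(1),len(k))
print(cv2.minAreaRect(q[:,:2].astype(np.float32)))
# collets+rim: columns of bright rim right edge cast at z=50
g=im.astype(int).sum(2)
for r in range(156,208,6):
    i=355+np.argmax(g[r,360:376])+5; print(r,i,cast(c,[(i,r)],50).round(1)[0,:2])
A,uv2=cloud(c,np.ones(g.shape,bool)); k=(A[:,2]>45)&(A[:,2]<54)&(abs(A[:,0]-455)<60)&(abs(A[:,1]+150)<60)
print("rim rect",k.sum(),cv2.minAreaRect(A[k][:,:2].astype(np.float32)))
E
```

```text
188 [ 435.4 -141.1  126.8] 7
190 [ 434.6 -142.5  128.2] 7
192 [ 434.1 -144.3  128.6] 5
194 [ 434.1 -146.1  128.7] 5
196 [ 434.3 -148.   128.7] 6
198 [ 434.3 -150.   128.3] 6
200 [ 434.7 -151.8  128.7] 7
202 [ 434.4 -153.6  128.7] 6
204 [ 434.5 -155.6  128.4] 7
206 [ 434.9 -157.4  128.8] 8
208 [ 434.9 -159.5  128.3] 8
210 [ 435.3 -161.3  128.8] 7
212 [ 435.3 -163.1  129. ] 7
214 [ 435.3 -165.3  128.4] 7
216 [ 435.3 -167.2  128.7] 7
218 [ 435.3 -169.   128.9] 4
((434.87530517578125, -154.9969482421875), (6.42086935043335, 28.390003204345703), 0.12115760147571564)
156 370 [ 486.3 -124.4]
162 370 [ 486.7 -131.2]
168 370 [ 487.  -138.1]
174 370 [ 487.3 -145.1]
180 369 [ 486.5 -152.2]
186 369 [ 486.8 -159.4]
192 369 [ 487.2 -166.7]
198 368 [ 486.4 -174.1]
204 368 [ 486.7 -181.6]
rim rect 471 ((462.2892150878906, -155.5608673095703), (51.670589447021484, 68.33392333984375), 0.12325140833854675)
```

>>> drive_tool --commands '[{"translation": [0.006, 0.0074, 0.08], "turn": -0.03}, {"translation": [0.006, 0.0074, 0.16], "turn": -0.03}, {"translation": [0.006, 0.0074, 0.22], "turn": -0.03}, {"translation": [0.006, 0.0074, 0.25], "turn": -0.03}, {"translation": [0.006, 0.0074, 0.27], "turn": -0.03}]'

```text
time: 2.02
tool_pos: [434.4, -156.3, 168.1]
eef_rot: [0.701, 0.713, -0.0, -0.0]
wrist_force: [-0.7, -0.2, 0.5]
opening: 0.996
gripper_force: 0.0
```

>>> drive_tool --commands '[{"translation": [0, 0, 0], "turn": 0}, {"translation": [0, 0, 0], "turn": 0}, {"translation": [0, 0, 0], "turn": 0}, {"translation": [0, 0, 0], "turn": 0}, {"translation": [0, 0, 0], "turn": 0}]' --grip 0 --grip_force 50

```text
time: 2.65
tool_pos: [435.2, -155.6, 169.4]
eef_rot: [0.7, 0.714, -0.0, 0.001]
wrist_force: [-0.4, -1.3, 2.4]
opening: 0.089
gripper_force: 49.4
```

>>> drive_tool --commands '[{"translation": [0, 0, -0.03], "turn": 0}, {"translation": [0, 0, -0.1], "turn": 0}, {"translation": [0, 0, -0.2], "turn": -0.02}, {"translation": [0.04, 0, -0.28], "turn": -0.03}, {"translation": [0.1, 0.02, -0.32], "turn": -0.035}]' --grip_force 60

```text
time: 3.28
tool_pos: [444.0, -105.1, 330.7]
eef_rot: [0.691, 0.723, 0.0, 0.001]
wrist_force: [0.5, 0.6, -4.1]
opening: 0.084
gripper_force: 58.8
```

>>> drive_tool --commands '[{"translation": [0.08, 0.015, 0], "turn": 0}, {"translation": [0.17, 0.03, 0], "turn": 0}, {"translation": [0.26, 0.045, 0], "turn": 0}, {"translation": [0.33, 0.055, 0], "turn": 0}, {"translation": [0.36, 0.06, 0], "turn": 0}]'

```text
time: 3.9
tool_pos: [465.1, 77.8, 328.0]
eef_rot: [0.69, 0.724, -0.001, -0.001]
wrist_force: [0.2, -0.4, -2.8]
opening: 0.084
gripper_force: 58.8
```

>>> drive_tool --commands '[{"translation": [0.04, 0, 0], "turn": 0}, {"translation": [0.07, 0, 0], "turn": 0}, {"translation": [0.1, 0, 0], "turn": 0}, {"translation": [0.1, 0, 0], "turn": 0}, {"translation": [0.1, 0, 0], "turn": 0}]'

```text
time: 4.53
tool_pos: [463.5, 125.5, 328.8]
eef_rot: [0.691, 0.723, -0.0, 0.0]
wrist_force: [0.2, 0.6, -2.8]
opening: 0.088
gripper_force: 58.7
```

```bash
python3 - <<'E'
from h import *
from bench import sensors,eyes
s=sensors.sense(); go(s,(476,217,320),np.pi/2+.0475)
n="wrist";p=eyes.camera_params(n); im,d=eyes.read_camera(n)
np.savez("w2.npz",im=im,d=d,K=p["intrinsics"],k1=p["k1"],R=p["R"],t=p["t"])
cv2.imwrite("pics/w2.png",im[:,:,::-1])
E
```

```text
at [463.5 125.5 328.8] yaw 1.6169 t 4.53 -> [0.1816 0.0335 0.0175] turn -0.0018 F [ 0.2  0.6 -2.8]
```

View pics/w2.png

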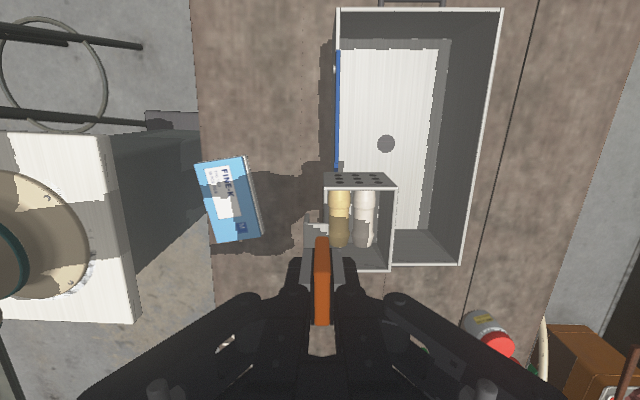

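The held basket is at (360,225) with both collets in it, hanging level. The rail's left part shows as a blue strip at columns 335–340, rows 50–168. Now I locate the rail line.

```bash
python3 - <<'E'
from h import *
c=np.load("w2.npz");im=c["im"]
b=mask(im,(105,110,30),(130,255,255)); b[:, :325]=0;b[:,350:]=0;b[172:]=0
P,uv=cloud(c,b);print(len(P),P[:,2].min(),np.percentile(P,[2,50,98],axis=0).round(1))
L=[];Rr=[]
for r in range(uv[:,1].min(),uv[:,1].max()+1,6):
    k=uv[uv[:,1]==r][:,0]
    if len(k)==0: continue
    a=cast(c,[(k.min()-.5,r),(k.max()+.5,r)],120)[:,:2].round(1); print(r,k.min(),k.max(),a.tolist(), "depth z",P[uv[:,1]==r][:,2].round(0).tolist()[:6])
top=P[P[:,2]>117]; f=np.polyfit(top[:,1],top[:,0],1);print("top fit x=",f,"at y=217",np.polyval(f,217))
o=mask(im,(4,170,110),(18,255,255));o[:200]=0;T,u=cloud(c,o);print("tab",np.percentile(T,[3,50,97],axis=0).round(1))
m=(T[:,2]>T[:,2].max()-6);print(cv2.minAreaRect(T[m][:,:2].astype(np.float32)))
A,_=cloud(c,np.ones(b.shape,bool));k=(A[:,2]>195)&(A[:,2]<216)&(A[:,0]>465)&(A[:,0]<530)&(abs(A[:,1]-125)<50);print("rim",cv2.minAreaRect(A[k][:,:2].astype(np.float32)),np.median(A[k][:,2]))
# tank rim: near-wall/left corner
k=(A[:,2]>100)&(A[:,2]<110)&(A[:,0]>440)&(A[:,0]<640)&(A[:,1]>10)&(A[:,1]<310);print("tank rim",cv2.minAreaRect(A[k][:,:2].astype(np.float32)))
E
```

```text
415 108.61574187959414 [[470.7 156.  109.5]
 [473.9 211.2 119.7]
 [477.1 257.6 121.1]]
50 337 339 [[470.6, 259.2], [473.2, 259.3]] depth z [120.0, 120.0, 120.0]
56 336 339 [[470.0, 254.5], [473.6, 254.6]] depth z [119.0, 121.0, 120.0, 119.0]
62 336 339 [[470.3, 249.7], [473.9, 249.8]] depth z [119.0, 119.0, 120.0, 121.0]
68 337 339 [[471.5, 244.9], [474.2, 245.0]] depth z [120.0, 119.0, 120.0]
74 336 339 [[470.9, 240.0], [474.5, 240.1]] depth z [119.0, 120.0, 121.0, 120.0]
80 336 339 [[471.2, 235.0], [474.8, 235.2]] depth z [120.0, 121.0, 120.0, 120.0]
86 336 338 [[471.5, 230.0], [474.2, 230.1]] depth z [118.0, 119.0, 120.0]
92 336 338 [[471.8, 225.0], [474.6, 225.1]] depth z [119.0, 120.0, 119.0]
98 336 338 [[472.1, 219.8], [474.9, 220.0]] depth z [119.0, 119.0, 118.0]
104 336 338 [[472.5, 214.6], [475.2, 214.8]] depth z [119.0, 120.0, 121.0]
110 336 338 [[472.8, 209.4], [475.6, 209.5]] depth z [119.0, 120.0, 120.0]
116 336 338 [[473.1, 204.1], [475.9, 204.2]] depth z [119.0, 120.0, 120.0]
122 336 338 [[473.4, 198.7], [476.3, 198.8]] depth z [120.0, 120.0, 119.0]
128 335 338 [[472.8
[... 309 characters left out ...]
 337 [[474.2, 170.7], [477.1, 170.8]] depth z [120.0, 120.0, 119.0]
158 335 337 [[474.5, 164.8], [477.4, 165.0]] depth z [120.0, 120.0, 119.0]
164 334 337 [[473.9, 158.9], [477.8, 159.1]] depth z [111.0, 110.0, 109.0, 109.0]
top fit x= [-4.52552544e-02  4.83499388e+02] at y=217 473.6789975365846
tab [[460.2 112.8 276.1]
 [463.6 129.5 287.8]
 [466.9 140.2 289. ]]
((463.7856750488281, 125.96981811523438), (7.223457336425781, 29.439964294433594), 2.538383960723877)
rim ((491.1921081542969, 126.47348022460938), (50.51042175292969, 68.5848617553711), 2.477259635925293) 207.43432134420584
tank rim ((549.2941284179688, 170.36920166015625), (150.97781372070312, 260.1260986328125), 2.609945297241211)
```

>>> drive_tool --commands '[{"translation": [0.05, 0.01, 0], "turn": 0}, {"translation": [0.1, 0.02, 0], "turn": 0}, {"translation": [0.16, 0.03, 0], "turn": 0}, {"translation": [0.2036, 0.0357, 0], "turn": 0}, {"translation": [0.2036, 0.0357, 0], "turn": 0}]'

```text
time: 5.2
tool_pos: [476.9, 229.1, 328.7]
eef_rot: [0.69, 0.724, -0.0, 0.0]
wrist_force: [-0.3, -0.3, -2.9]
opening: 0.079
gripper_force: 58.7
```

>>> drive_tool --commands '[{"translation": [0, 0, 0], "turn": 0}, {"translation": [0, 0, 0.01], "turn": 0}, {"translation": [0, 0, 0.02], "turn": 0}, {"translation": [0, 0, 0.03], "turn": 0}, {"translation": [0, 0, 0.03], "turn": 0}]'

```text
time: 5.82
tool_pos: [476.3, 228.3, 313.2]
eef_rot: [0.691, 0.723, -0.001, -0.0]
wrist_force: [-0.5, 1.1, -3.9]
opening: 0.082
gripper_force: 58.8
```

```bash
python3 - <<'E'
from h import *
from bench import sensors,eyes
s=sensors.sense(); go(s,(476.7,228,206),np.pi/2+.0455)
n="wrist";p=eyes.camera_params(n); im,d=eyes.read_camera(n)
np.savez("w3.npz",im=im,d=d,K=p["intrinsics"],k1=p["k1"],R=p["R"],t=p["t"])
c=np.load("w3.npz")
b=mask(im,(105,110,30),(130,255,255)); P,uv=cloud(c,b)
k=(abs(P[:,2]-119.5)<4)&(abs(P[:,0]-474)<12)&(abs(P[:,1]-200)<90);P=P[k];uv=uv[k]
print(len(P)); 
if len(P)>10: f=np.polyfit(P[:,1],P[:,0],1);print(f,np.polyval(f,228),P.min(0),P.max(0))
o=mask(im,(4,170,110),(18,255,255));o[:200]=0;T,u=cloud(c,o);m=(T[:,2]>T[:,2].max()-6);print(cv2.minAreaRect(T[m][:,:2].astype(np.float32)),T[:,2].max())
E
```

```text
at [476.3 228.3 313.2] yaw 1.6167 t 5.83 -> [-0.0004  0.0011  0.2144] turn 0.0005 F [-0.5  1.1 -3.9]
6
((476.4499206542969, 228.57652282714844), (6.802145481109619, 29.257183074951172), 3.012416362762451) 274.2289869362533
```

>>> drive_tool --commands '[{"translation": [0, 0.0008, 0.03], "turn": 0}, {"translation": [0, 0.0008, 0.06], "turn": 0}, {"translation": [0, 0.0008, 0.09], "turn": 0}, {"translation": [0, 0.0008, 0.12], "turn": 0}, {"translation": [0, 0.0008, 0.14], "turn": 0}]'

```text
time: 6.5
tool_pos: [476.6, 228.4, 242.4]
eef_rot: [0.691, 0.723, -0.001, -0.0]
wrist_force: [0.4, 1.0, -3.7]
opening: 0.086
gripper_force: 58.7
```

>>> drive_tool --commands '[{"translation": [0, 0, 0.01], "turn": 0}, {"translation": [0, 0, 0.02], "turn": 0}, {"translation": [0, 0, 0.03], "turn": 0}, {"translation": [0, 0, 0.04], "turn": 0}, {"translation": [0, 0, 0.05], "turn": 0}]'

```text
time: 7.12
tool_pos: [477.1, 228.5, 218.7]
eef_rot: [0.691, 0.723, 0.0, 0.0]
wrist_force: [-0.8, 1.0, -4.0]
opening: 0.083
gripper_force: 58.7
```

```bash
python3 - <<'E'
from h import *
from bench import sensors,eyes
s=sensors.sense(); go(s,(476.7,228,206),np.pi/2+.0455)
im,d=eyes.read_camera("scene")
cv2.imwrite("pics/s3.png",cv2.resize(im[150:330,160:360,::-1],None,fx=3.3,fy=3.3,interpolation=cv2.INTER_CUBIC))
E
```

```text
at [477.1 228.5 218.7] yaw 1.617 t 7.12 -> [-0.0011 -0.0008  0.0254] turn 0.0009 F [-0.8  1.  -4. ]
```

View pics/s3.png

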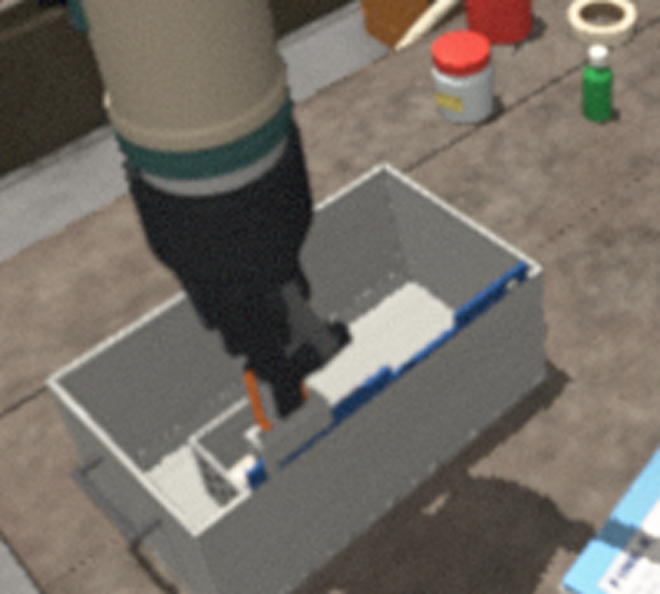

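The lip's leg is outside the rail (grey plate at (300,425)) and the basket is inside the tank, with no side force. I lower the last few millimetres.

>>> drive_tool --commands '[{"translation": [0, 0, 0.007], "turn": 0}, {"translation": [0, 0, 0.012], "turn": 0}, {"translation": [0, 0, 0.017], "turn": 0}, {"translation": [0, 0, 0.022], "turn": 0}, {"translation": [0, 0, 0.0245], "turn": 0}]'

```text
time: 7.8
tool_pos: [476.9, 228.5, 206.5]
eef_rot: [0.691, 0.723, -0.0, 0.0]
wrist_force: [0.6, -0.1, -2.8]
opening: 0.079
gripper_force: 58.8
```

>>> drive_tool --commands '[{"translation": [0, 0, 0], "turn": 0}, {"translation": [0, 0, 0.001], "turn": 0}, {"translation": [0, 0, 0.002], "turn": 0}, {"translation": [0, 0, 0.003], "turn": 0}, {"translation": [0, 0, 0.003], "turn": 0}]'

```text
time: 8.43
tool_pos: [477.0, 228.5, 205.1]
eef_rot: [0.691, 0.723, -0.0, 0.0]
wrist_force: [-0.2, 0.7, -2.8]
opening: 0.085
gripper_force: 58.7
```

>>> drive_tool --commands '[{"translation": [0, 0, 0.001], "turn": 0}, {"translation": [0, 0, 0.002], "turn": 0}, {"translation": [0, 0, 0.003], "turn": 0}, {"translation": [0, 0, 0.004], "turn": 0}, {"translation": [0, 0, 0.004], "turn": 0}]'

```text
time: 9.05
tool_pos: [477.0, 228.5, 204.3]
eef_rot: [0.691, 0.723, 0.0, 0.0]
wrist_force: [-2.1, 0.0, 6.8]
opening: 0.077
gripper_force: 60.2
```

>>> drive_tool --commands '[{"translation": [0, 0, 0], "turn": 0}, {"translation": [0, 0, 0], "turn": 0}, {"translation": [0, 0, 0], "turn": 0}, {"translation": [0, 0, 0], "turn": 0}, {"translation": [0, 0, 0], "turn": 0}]' --grip 60

```text
time: 9.68
tool_pos: [477.0, 228.5, 203.0]
eef_rot: [0.691, 0.723, -0.0, 0.0]
wrist_force: [0.1, 0.4, -0.1]
opening: 0.602
gripper_force: 0.0
```

>>> drive_tool --commands '[{"translation": [0, 0, -0.03], "turn": 0}, {"translation": [0, 0, -0.08], "turn": 0}, {"translation": [0, 0, -0.14], "turn": 0}, {"translation": [0, 0, -0.18], "turn": 0}, {"translation": [0, 0, -0.2], "turn": 0}]'

```text
time: 10.3
tool_pos: [477.5, 228.7, 305.4]
eef_rot: [0.691, 0.723, 0.001, 0.001]
wrist_force: [-0.2, -0.5, -0.3]
opening: 0.597
gripper_force: 0.0
```

```bash
cat > look.py <<'E'
from h import *
from bench import sensors,eyes
import sys
s=sensors.sense()
def look(n,tag):
    p=eyes.camera_params(n); im,d=eyes.read_camera(n)
    np.savez(tag+".npz",im=im,d=d,K=p["intrinsics"],k1=p["k1"],R=p["R"],t=p["t"]); return np.load(tag+".npz")
for n in sys.argv[1:]:
    c=look(n,n+"_now"); o=mask(c["im"],(4,170,110),(18,255,255)); T,u=cloud(c,o)
    k=(abs(T[:,0]-477)<25)&(abs(T[:,1]-180)<100)&(T[:,2]>90)&(T[:,2]<185); T=T[k]; u=u[k]
    if len(T)>5:
        m=T[:,2]>T[:,2].max()-6; print(n,len(T),"tab med",np.median(T,0).round(1),"ext",np.percentile(T,[2,98],axis=0).round(1).tolist(),"top rect",cv2.minAreaRect(T[m][:,:2].astype(np.float32)),T[m].mean(0).round(1), "px",u.min(0),u.max(0))
go(s,(477,265,211),np.pi/2+.0455)
E
python3 look.py wrist scene
```

```text
wrist 47 tab med [477.8 239.6 162.8] ext [[474.7, 232.9, 161.6], [482.2, 243.0, 164.3]] top rect ((478.4317321777344, 237.95196533203125), (7.150911808013916, 10.401585578918457), 2.773240089416504) [478.4 239.  162.9] px [318 203] [327 215]
scene 265 tab med [475.5 229.8 149.9] ext [[473.9, 216.4, 127.9], [480.6, 242.8, 164.7]] top rect ((478.0356140136719, 229.2869873046875), (7.712865829467773, 27.481868743896484), 2.82346248626709) [477.7 229.8 162.9] px [235 260] [253 283]
at [477.5 228.7 305.4] yaw 1.617 t 10.3 -> [0.0724 0.0018 0.1888] turn 0.0009 F [-0.2 -0.5 -0.3]
```

The basket hangs on the rail with the tab top at z≈163, as expected. Next: shut the fingers, move left of the tab, and go down.

>>> drive_tool --commands '[{"translation": [0.03, 0.001, 0], "turn": 0}, {"translation": [0.06, 0.001, 0], "turn": 0}, {"translation": [0.074, 0.001, 0], "turn": 0}, {"translation": [0.074, 0.001, 0], "turn": 0}, {"translation": [0.074, 0.001, 0], "turn": 0}]' --grip 0

```text
time: 11.02
tool_pos: [475.7, 265.5, 302.9]
eef_rot: [0.69, 0.723, -0.0, 0.0]
wrist_force: [0.3, 0.2, -0.1]
opening: -0.006
gripper_force: 0.0
```

>>> drive_tool --commands '[{"translation": [0, 0, 0.05], "turn": 0}, {"translation": [0, 0, 0.1], "turn": 0}, {"translation": [0, 0, 0.15], "turn": 0}, {"translation": [0, 0, 0.18], "turn": 0}, {"translation": [0, 0, 0.193], "turn": 0}]'

```text
time: 11.65
tool_pos: [475.7, 265.2, 206.0]
eef_rot: [0.691, 0.723, -0.0, -0.0]
wrist_force: [0.2, 0.4, -0.4]
opening: 0.002
gripper_force: 0.0
```

>>> drive_tool --commands '[{"translation": [0, 0, 0], "turn": 0}, {"translation": [-0.006, 0, 0], "turn": 0}, {"translation": [-0.012, 0, 0], "turn": 0}, {"translation": [-0.018, 0, 0], "turn": 0}, {"translation": [-0.024, 0, 0], "turn": 0}]'

```text
time: 12.28
tool_pos: [476.4, 253.3, 206.8]
eef_rot: [0.691, 0.723, 0.0, 0.0]
wrist_force: [0.8, 0.1, 1.2]
opening: -0.002
gripper_force: 0.0
```

```bash
python3 look.py scene
```

```text
scene 87 tab med [474.8 228.8 134.3] ext [[473.4, 215.6, 126.3], [479.2, 241.6, 163.6]] top rect ((479.55035400390625, 217.72869873046875), (1.8625377416610718, 4.816912651062012), 57.527957916259766) [479.4 217.3 163.7] px [240 260] [253 284]
at [476.4 253.3 206.8] yaw 1.6169 t 12.28 -> [ 0.0233  0.0023 -0.0083] turn 0.0008 F [0.8 0.1 1.2]
```

>>> drive_tool --commands '[{"translation": [-0.004, 0, 0], "turn": 0}, {"translation": [-0.008, 0, 0], "turn": 0}, {"translation": [-0.012, 0, 0], "turn": 0}, {"translation": [-0.016, 0, 0], "turn": 0}, {"translation": [-0.02, 0, 0], "turn": 0}]'

```text
time: 12.95
tool_pos: [477.1, 243.7, 206.8]
eef_rot: [0.691, 0.723, 0.0, 0.0]
wrist_force: [1.6, 3.6, 1.5]
opening: 0.0
gripper_force: 2.1
```

>>> drive_tool --commands '[{"translation": [-0.006, 0, 0], "turn": 0}, {"translation": [-0.012, 0, 0], "turn": 0}, {"translation": [-0.018, 0, 0], "turn": 0}, {"translation": [-0.024, 0, 0], "turn": 0}, {"translation": [-0.03, 0, 0], "turn": 0}]'

```text
time: 13.58
tool_pos: [477.6, 228.5, 206.8]
eef_rot: [0.691, 0.723, 0.0, -0.0]
wrist_force: [1.1, 4.3, 3.0]
opening: 0.0
gripper_force: 2.5
```

```bash
python3 look.py scene; python3 -c "
import cv2,numpy as np
im=np.load('scene_now.npz')['im'];cv2.imwrite('pics/s5.png',cv2.resize(im[200:330,170:350,::-1],None,fx=4,fy=4,interpolation=cv2.INTER_CUBIC))"
```

```text
scene 76 tab med [475.7 205.1 133.9] ext [[474.3, 193.1, 126.3], [477.2, 217.5, 141.7]] top rect ((475.9046936035156, 205.31661987304688), (2.2313711643218994, 23.30347442626953), 3.504159927368164) [475.8 205.2 139.3] px [252 263] [263 276]
at [477.6 228.5 206.8] yaw 1.6168 t 13.57 -> [ 0.0729  0.0022 -0.0084] turn 0.0007 F [1.1 4.3 3. ]
```

View pics/s5.png

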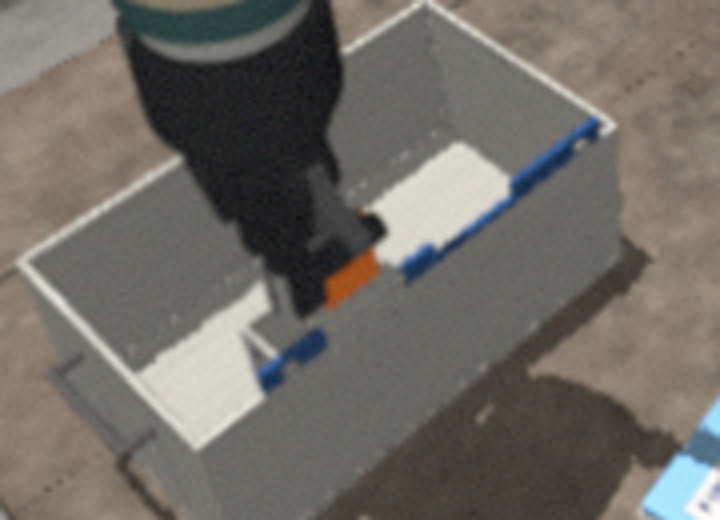

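The lip is still hooked on the rail, the finger is pushing the tab at crop (350,275), and the notch is ahead at (440–510, 195–245). It slides cleanly at about 4 N, so I keep pushing.

>>> drive_tool --commands '[{"translation": [-0.006, 0, 0], "turn": 0}, {"translation": [-0.012, 0, 0], "turn": 0}, {"translation": [-0.018, 0, 0], "turn": 0}, {"translation": [-0.024, 0, 0], "turn": 0}, {"translation": [-0.03, 0, 0], "turn": 0}]'

```text
time: 14.25
tool_pos: [478.2, 213.7, 206.8]
eef_rot: [0.691, 0.723, 0.0, -0.0]
wrist_force: [1.5, 5.3, 3.9]
opening: 0.003
gripper_force: 2.6
```

>>> drive_tool --commands '[{"translation": [-0.006, 0, 0], "turn": 0}, {"translation": [-0.012, 0, 0], "turn": 0}, {"translation": [-0.018, 0, 0], "turn": 0}, {"translation": [-0.024, 0, 0], "turn": 0}, {"translation": [-0.03, 0, 0], "turn": 0}]'

```text
time: 14.88
tool_pos: [479.0, 198.9, 207.0]
eef_rot: [0.691, 0.723, 0.001, -0.0]
wrist_force: [0.6, 5.0, 5.1]
opening: -0.0
gripper_force: 3.0
```

>>> drive_tool --commands '[{"translation": [-0.004, 0, 0], "turn": 0}, {"translation": [-0.008, 0, 0], "turn": 0}, {"translation": [-0.012, 0, 0], "turn": 0}, {"translation": [-0.016, 0, 0], "turn": 0}, {"translation": [-0.02, 0, 0], "turn": 0}]'

```text
time: 15.5
tool_pos: [479.6, 188.8, 207.1]
eef_rot: [0.691, 0.723, 0.001, 0.0]
wrist_force: [0.2, 4.4, 4.9]
opening: 0.0
gripper_force: 2.8
```

```bash
python3 look.py scene wrist
```

```text
scene 70 tab med [478.1 165.  134. ] ext [[476.8, 153.4, 126.9], [479.5, 176.8, 142.9]] top rect ((478.3483581542969, 164.779541015625), (2.1955931186676025, 24.407001495361328), 2.138612985610962) [478.3 166.4 140. ] px [269 251] [279 262]
wrist 277 tab med [481.1 161.2 163.2] ext [[478.9, 151.5, 161.8], [484.0, 172.1, 164.9]] top rect ((482.39532470703125, 178.27517700195312), (0.0, 0.0), 0.0) [482.4 178.3 183. ] px [318 326] [328 356]
at [479.6 188.8 207.1] yaw 1.6169 t 15.5 -> [ 0.1526  0.0019 -0.0077] turn 0.0007 F [0.2 4.4 4.9]
```

>>> drive_tool --commands '[{"translation": [-0.004, 0, 0], "turn": 0}, {"translation": [-0.008, 0, 0], "turn": 0}, {"translation": [-0.012, 0, 0], "turn": 0}, {"translation": [-0.016, 0, 0], "turn": 0}, {"translation": [-0.02, 0, 0], "turn": 0}]'

```text
time: 16.23
tool_pos: [479.6, 178.2, 206.4]
eef_rot: [0.691, 0.723, -0.0, 0.0]
wrist_force: [0.5, 2.3, 2.8]
opening: -0.001
gripper_force: 1.5
```

>>> drive_tool --commands '[{"translation": [-0.003, 0, 0], "turn": 0}, {"translation": [-0.006, 0, 0], "turn": 0}, {"translation": [-0.009, 0, 0], "turn": 0}, {"translation": [-0.012, 0, 0], "turn": 0}, {"translation": [-0.015, 0, 0], "turn": 0}]'

```text
time: 16.85
tool_pos: [479.7, 170.8, 206.2]
eef_rot: [0.691, 0.723, -0.001, -0.0]
wrist_force: [1.2, 0.7, -0.7]
opening: 0.003
gripper_force: 0.4
```

```bash
python3 look.py scene wrist; python3 -c "
import cv2,numpy as np
im=np.load('scene_now.npz')['im'];cv2.imwrite('pics/s6.png',cv2.resize(im[200:330,190:350,::-1],None,fx=4,fy=4,interpolation=cv2.INTER_CUBIC))"
```

```text
scene 68 tab med [478.9 146.3 131.6] ext [[477.6, 135.3, 122.7], [480.7, 159.0, 140.0]] top rect ((479.7362976074219, 145.36721801757812), (2.3410801887512207, 21.356719970703125), 4.6685872077941895) [479.2 146.4 137.1] px [276 245] [286 258]
wrist 219 tab med [481.8 140.3 159. ] ext [[479.5, 127.7, 155.6], [484.5, 153.0, 162.8]] top rect ((482.4820861816406, 160.9588165283203), (0.0, 0.0), 0.0) [482.5 161.  182.7] px [319 326] [328 356]
at [479.7 170.8 206.2] yaw 1.617 t 16.85 -> [ 0.1885  0.0034 -0.0098] turn 0.0009 F [ 1.2  0.7 -0.7]
```

View pics/s6.png

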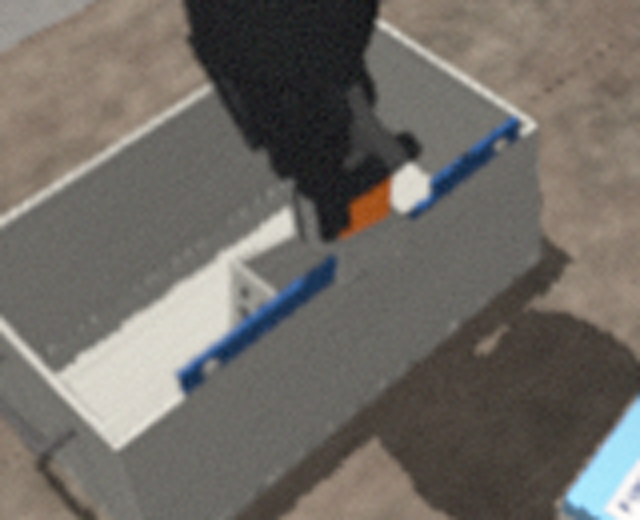

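The basket is now tipping forward at the notch: the lip's leading end is down and the tab top slopes from 163 to 156. I push on gently.

>>> drive_tool --commands '[{"translation": [-0.002, 0, 0], "turn": 0}, {"translation": [-0.004, 0, 0], "turn": 0}, {"translation": [-0.006, 0, 0], "turn": 0}, {"translation": [-0.008, 0, 0], "turn": 0}, {"translation": [-0.01, 0, 0], "turn": 0}]'

```text
time: 17.58
tool_pos: [480.5, 166.3, 206.7]
eef_rot: [0.691, 0.723, 0.0, -0.0]
wrist_force: [0.2, 2.0, -0.6]
opening: 0.001
gripper_force: 0.8
```

```bash
python3 look.py scene wrist
```

```text
scene 71 tab med [480.8 143.4 131. ] ext [[478.6, 132.4, 120.6], [482.1, 155.7, 140.7]] top rect ((478.715576171875, 148.5687255859375), (5.961699962615967, 34.80539321899414), 18.382654190063477) [480.5 143.5 138.1] px [277 244] [287 256]
wrist 145 tab med [483.2 135.9 157.3] ext [[481.5, 123.8, 153.6], [485.5, 147.3, 161.1]] top rect ((483.0423889160156, 138.6365203857422), (2.7148683071136475, 18.469100952148438), 5.7828369140625) [483.  139.6 158.6] px [320 326] [327 352]
at [480.5 166.3 206.7] yaw 1.6168 t 17.57 -> [ 0.1975  0.002  -0.0086] turn 0.0007 F [ 0.2  2.  -0.6]
```

>>> drive_tool --commands '[{"translation": [-0.002, 0, 0], "turn": 0}, {"translation": [-0.004, 0, 0], "turn": 0}, {"translation": [-0.006, 0, 0], "turn": 0}, {"translation": [-0.008, 0, 0], "turn": 0}, {"translation": [-0.008, 0, 0], "turn": 0}]'

```text
time: 18.3
tool_pos: [480.4, 162.0, 206.6]
eef_rot: [0.691, 0.723, -0.0, -0.0]
wrist_force: [0.5, 2.2, -0.7]
opening: 0.0
gripper_force: 0.8
```

```bash
python3 look.py scene wrist
```

```text
scene 70 tab med [481.  138.9 130.3] ext [[472.9, 127.2, 120.2], [482.6, 154.8, 141.1]] top rect ((468.9536437988281, 156.82028198242188), (2.496906042098999, 0.0), -98.67311096191406) [469.  156.8 143.8] px [279 243] [289 255]
wrist 111 tab med [483.3 131.1 156.7] ext [[481.9, 120.4, 153.8], [485.4, 142.0, 159.9]] top rect ((483.409423828125, 150.7403106689453), (0.0, 0.0), 0.0) [483.4 150.7 181.3] px [322 326] [327 351]
at [480.4 162.  206.6] yaw 1.6168 t 18.3 -> [ 0.2061  0.0026 -0.0089] turn 0.0007 F [ 0.5  2.2 -0.7]
```

>>> drive_tool --commands '[{"translation": [-0.002, 0, 0], "turn": 0}, {"translation": [-0.004, 0, 0], "turn": 0}, {"translation": [-0.006, 0, 0], "turn": 0}, {"translation": [-0.007, 0, 0], "turn": 0}, {"translation": [-0.007, 0, 0], "turn": 0}]'

```text
time: 19.02
tool_pos: [480.8, 158.8, 206.8]
eef_rot: [0.691, 0.723, 0.0, -0.0]
wrist_force: [-0.3, 4.7, 2.1]
opening: -0.0
gripper_force: 2.3
```

```bash
python3 look.py scene wrist
```

```text
scene 70 tab med [481.3 135.7 130. ] ext [[479.6, 124.5, 120.5], [482.9, 150.1, 140.4]] top rect ((479.0977478027344, 140.9667510986328), (6.916408061981201, 33.379459381103516), 21.44871711730957) [480.9 137.1 138.5] px [280 242] [290 254]
wrist 111 tab med [483.7 127.9 156.8] ext [[482.3, 116.3, 153.2], [485.8, 138.3, 160.0]] top rect ((483.6138916015625, 129.33450317382812), (2.4094271659851074, 18.693063735961914), 5.449767112731934) [483.6 130.1 157.4] px [322 326] [327 351]
at [480.8 158.8 206.8] yaw 1.6168 t 19.02 -> [ 0.2125  0.0022 -0.0082] turn 0.0007 F [-0.3  4.7  2.1]
```

>>> drive_tool --commands '[{"translation": [-0.001, 0, 0], "turn": 0}, {"translation": [-0.002, 0, 0], "turn": 0}, {"translation": [-0.003, 0, 0], "turn": 0}, {"translation": [-0.004, 0, 0], "turn": 0}, {"translation": [-0.004, 0, 0], "turn": 0}]'

```text
time: 19.75
tool_pos: [481.0, 157.1, 207.0]
eef_rot: [0.691, 0.723, 0.001, -0.0]
wrist_force: [-0.4, 5.9, 3.5]
opening: 0.001
gripper_force: 3.2
```

```bash
python3 look.py scene wrist
```

```text
scene 69 tab med [481.6 134.  130.7] ext [[480.1, 124.1, 120.5], [483.0, 149.8, 139.3]] top rect ((479.653564453125, 139.37521362304688), (6.8044633865356445, 30.792579650878906), 22.594385147094727) [481.4 134.  137.9] px [280 242] [290 254]
wrist 109 tab med [483.9 125.8 156.5] ext [[482.5, 115.3, 153.7], [486.0, 137.5, 160.4]] top rect ((483.9787292480469, 146.06988525390625), (0.0, 0.0), 0.0) [484.  146.1 181.9] px [322 326] [327 350]
at [481.  157.1 207. ] yaw 1.6167 t 19.75 -> [ 0.2159  0.0019 -0.0079] turn 0.0005 F [-0.4  5.9  3.5]
```

>>> drive_tool --commands '[{"translation": [-0.002, 0, 0], "turn": 0}, {"translation": [-0.004, 0, 0], "turn": 0}, {"translation": [-0.005, 0, 0], "turn": 0}, {"translation": [-0.005, 0, 0], "turn": 0}, {"translation": [-0.005, 0, 0], "turn": 0}]'

```text
time: 20.48
tool_pos: [481.3, 154.9, 207.2]
eef_rot: [0.691, 0.723, 0.001, -0.0]
wrist_force: [0.2, 6.2, 4.6]
opening: 0.006
gripper_force: 3.7
```

```bash
python3 look.py scene wrist;  python3 -c "
import cv2,numpy as np
im=np.load('scene_now.npz')['im'];w=np.load('wrist_now.npz')['im']
a=cv2.resize(im[220:285,240:340,::-1],(780,300),interpolation=cv2.INTER_CUBIC) if 0 else cv2.resize(im[215:290,235:335,::-1],(400,300),interpolation=cv2.INTER_CUBIC)
b=cv2.resize(w[270:390,260:400,::-1],(350,300));cv2.imwrite('pics/s7.png',np.hstack([a,b]))"
```

```text
scene 71 tab med [481.8 131.6 129.9] ext [[480.0, 121.4, 120.0], [483.9, 147.2, 140.6]] top rect ((479.56939697265625, 136.92857360839844), (6.738382339477539, 31.276123046875), 22.979888916015625) [481.2 132.6 139.1] px [281 241] [291 253]
wrist 118 tab med [484.1 123.3 156.4] ext [[482.7, 112.8, 152.6], [486.3, 134.7, 160.6]] top rect ((484.1239013671875, 125.92123413085938), (2.124025821685791, 18.967655181884766), 3.2007322311401367) [484.  126.7 157.7] px [321 326] [327 350]
at [481.3 154.9 207.2] yaw 1.6166 t 20.48 -> [ 0.2203  0.0015 -0.0071] turn 0.0004 F [0.2 6.2 4.6]
```

View pics/s7.png

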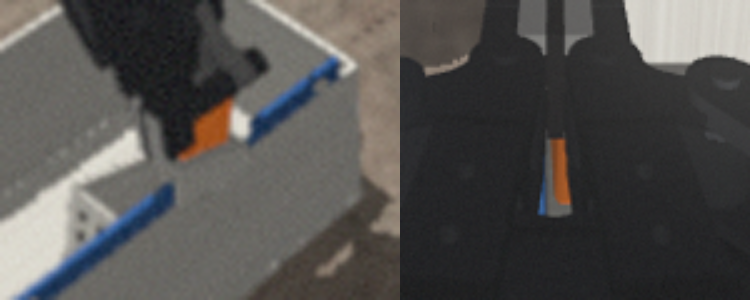

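The basket is still tipped with its lip inside the notch span, and the push itself may be holding it tipped against the notch's end. I back off and see how it settles.

>>> drive_tool --commands '[{"translation": [0.004, 0, 0], "turn": 0}, {"translation": [0.008, 0, 0], "turn": 0}, {"translation": [0.014, 0, 0], "turn": 0}, {"translation": [0.03, 0, 0], "turn": 0}, {"translation": [0.05, 0, 0], "turn": 0}]'

```text
time: 21.2
tool_pos: [479.7, 179.3, 206.5]
eef_rot: [0.691, 0.723, -0.0, 0.0]
wrist_force: [0.8, 0.6, -0.1]
opening: 0.0
gripper_force: 0.0
```

```bash
python3 look.py scene wrist
```

```text
scene 104 tab med [481.4 139.7 129.3] ext [[479.7, 123.8, 118.2], [488.3, 153.1, 154.3]] top rect ((487.81390380859375, 124.68209075927734), (7.118939399719238, 5.142635822296143), 48.11173629760742) [486.7 124.7 153.9] px [277 234] [290 257]
wrist 171 tab med [482.6 144.8 154.3] ext [[481.0, 135.8, 144.7], [484.8, 151.0, 156.1]] top rect ((482.646240234375, 169.93846130371094), (0.0, 0.0), 0.0) [482.6 169.9 182. ] px [320 326] [328 356]
at [479.7 179.3 206.5] yaw 1.6167 t 21.2 -> [ 0.1715  0.0025 -0.0092] turn 0.0006 F [ 0.8  0.6 -0.1]
```

The tab top is now at z≈154.3, so the basket has dropped 10 mm and is level. I lift clear and verify.

>>> drive_tool --commands '[{"translation": [0.01, 0, -0.05], "turn": 0}, {"translation": [0.02, 0, -0.12], "turn": 0}, {"translation": [0.06, 0, -0.22], "turn": 0}, {"translation": [0.12, 0, -0.3], "turn": 0}, {"translation": [0.2, 0, -0.33], "turn": 0}]'

```text
time: 21.92
tool_pos: [475.9, 279.7, 374.9]
eef_rot: [0.691, 0.723, 0.002, 0.002]
wrist_force: [-0.0, -0.6, -1.1]
opening: -0.006
gripper_force: 0.0
```

>>> drive_tool --commands '[{"translation": [0.05, 0, 0], "turn": 0}, {"translation": [0.05, 0, 0], "turn": 0}, {"translation": [0.05, 0, 0], "turn": 0}, {"translation": [0.05, 0, 0], "turn": 0}, {"translation": [0.05, 0, 0], "turn": 0}]'

```text
time: 22.55
tool_pos: [474.1, 303.2, 371.6]
eef_rot: [0.691, 0.723, -0.0, 0.0]
wrist_force: [-0.2, 0.4, -0.7]
opening: -0.0
gripper_force: 0.0
```

```bash
python3 look.py scene wrist top; python3 - <<'E'
from h import *
a=np.load('scene_now.npz')['im'];w=np.load('wrist_now.npz')['im']
cv2.imwrite('pics/f.png',np.hstack([cv2.resize(a[150:310,180:380,::-1],(400,320),interpolation=cv2.INTER_CUBIC),cv2.resize(w[100:400,140:515,::-1],(400,320))]))
for n in("wrist","top"):
    c=np.load(n+"_now.npz");A,u=cloud(c,np.ones(c["d"].shape,bool))
    k=(abs(A[:,2]-75)<7)&(A[:,0]>478)&(A[:,0]<540)&(abs(A[:,1]-137)<42);q=A[k]
    if len(q)>20:
        M=np.c_[q[:,:2]-q[:,:2].mean(0),np.ones(len(q))];print(n,len(q),"rim plane slopes x,y,z",np.linalg.lstsq(M,q[:,2],rcond=None)[0].round(3),cv2.minAreaRect(q[:,:2].astype(np.float32)))
E
```

```text
scene 226 tab med [482.1 139.5 141.1] ext [[480.1, 124.3, 119.4], [488.2, 152.5, 156.3]] top rect ((484.9450988769531, 136.72998046875), (9.10252857208252, 29.088565826416016), 8.308318138122559) [484.7 137.6 154.3] px [277 234] [290 256]
wrist 22 tab med [485.1 128.2 154.1] ext [[483.0, 122.6, 152.8], [486.6, 133.6, 155.2]] top rect ((484.5736999511719, 128.00534057617188), (3.7206382751464844, 11.717409133911133), 3.0861732959747314) [485.  128.4 154.1] px [322 326] [325 332]
top 89 tab med [482.2 133.7 155.4] ext [[478.9, 119.9, 140.0], [487.4, 146.5, 158.9]] top rect ((483.644287109375, 134.0002899169922), (7.2302751541137695, 28.3690185546875), 2.307620048522949) [483.5 133.4 156.1] px [217 241] [233 247]
at [474.1 303.2 371.6] yaw 1.6159 t 22.55 -> [-0.0764  0.0024  0.3211] turn -0.0006 F [-0.2  0.4 -0.7]
wrist 101 rim plane slopes x,y,z [1.1800e-01 6.9000e-02 7.2761e+01] ((531.2374267578125, 156.02354431152344), (12.785627365112305, 48.00920486450195), 16.00638198852539)
top 168 rim plane slopes x,y,z [-7.7000e-02  5.8000e-02  7.4459e+01] ((505.70550537109375, 141.30938720703125), (51.83606719970703, 66.68531036376953), 3.486356735229492)
```

View pics/f.png

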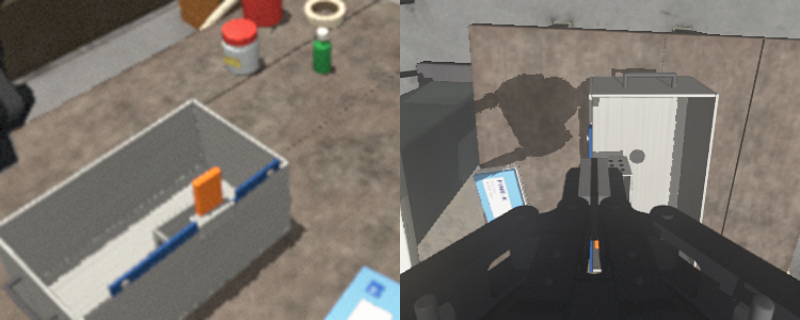

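The lip sits in the notch with the tab upright at (207,190), and the jar and vial are undisturbed. I make one numeric check of the collets, then hand in.

```bash
python3 - <<'E'
from h import *
c=np.load("top_now.npz");A,u=cloud(c,np.ones(c["d"].shape,bool));H=hsv(c["im"])
i=(A[:,0]>482)&(A[:,0]<530)&(abs(A[:,1]-138)<30)
h=H[u[:,1],u[:,0]]
b=i&(h[:,0]>12)&(h[:,0]<32)&(h[:,1]>70)&(h[:,2]>90)
print("brass",b.sum(),A[b].mean(0).round(1),np.percentile(A[b],[5,95],axis=0).round(0).tolist())
g=i&(A[:,2]>35)&(A[:,2]<62)&(h[:,2]>110)&(h[:,1]<60);print("grey",g.sum(),A[g].mean(0).round(1))
t0=np.load("top.npz")["im"]
for n,lo,hi,bx in(("jar",(0,150,80),(8,255,255),(345,105,385,150)),("vial",(45,80,30),(85,255,255),(380,155,415,190))):
    for im in(t0,c["im"]):
        m=mask(im,lo,hi);v,uu=np.nonzero(m[bx[1]:bx[3],bx[0]:bx[2]]);print(n,uu.mean().round(2),v.mean().round(2))
E
```

```text
brass 113 [489.3 129.3 103.4] [[483.0, 118.0, 42.0], [498.0, 146.0, 158.0]]
grey 238 [510.4 139.8  46.4]
jar 19.57 21.16
jar 19.53 21.11
vial 16.26 18.52
vial 16.23 18.42
```

```bash
python3 -c "
from bench import env
print(env.hand_in())"
```

```text
the job is handed in; nothing more can be done
None
```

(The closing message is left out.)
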